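# Sweep the off-cuts into the catch pan

## Task

Take the bench scraper off its rest and use its blade to sweep the four wooden off-cuts off the cutting mat, over the lip and right inside the steel catch pan, without touching the off-cuts with the gripper and leaving the beeswax, the wax tin and the tape measure where they are. Then hang the scraper back in its rest as it was and let go.

Things in the scene. Friction and masses are not known exactly. Their poses are not given: they have to be found in the camera images.
- catch_pan: Low steel pan fixed to the bench, one side open. Origin: underside centre; x points from the open mouth to the back wall, y across, z up. Floor 3 mm thick, x = -55 to 55 mm; inside y = -86 to 86 mm; side and back walls 4 mm thick, top at 39 mm. At the mouth a full-width ramp rises from the bench at x = -75 mm to the floor at x = -55 mm.
- scraper_rest: Dark wooden rest fixed to the bench: base board 60 (x) x 130 (y) x 6 mm with two forked posts at y = -40 and 40 mm, each 20 mm wide along y, 30 mm deep along x, top at 60 mm, with a 14 mm wide slot running along y, open upward, down to the board. Nothing stands between the posts. Origin: underside centre; z up.
- scraper: Bench scraper, 0.16 kg: steel blade 4 mm thick (x), 110 mm wide (y), standing out 52 mm below a light wooden grip 30 mm thick (x), 116 mm long (y), 30 mm high (52 to 82 mm). Origin: middle of the blade's lower edge; z up to the grip. At first it hangs in the rest: blade in the slots, grip across the post tops, origin 8 mm above the rest's, y along its y; the grip's middle is free from above.
- offcut_plank: Loose hardwood off-cut, an oblong block 38 (x) x 26 (y) x 22 (z) mm, about 30 g. Starts like the others on the green cutting mat, which is 3 mm thick and ends short of the pan. Origin: underside centre.
- offcut_ell: Loose hardwood off-cut, L-shaped seen from above, 34 (x) x 32 (y) mm, 22 mm high, about 30 g. Origin: underside centre of its outline.
- offcut_step: Loose hardwood off-cut with one step, 34 (x) x 30 (y) mm, 28 mm high on its -x half and 14 mm on the other, about 30 g. Origin: underside centre.
- offcut_hex: Loose hardwood off-cut, a short six-sided prism standing on its end, 36 mm over the corners, 24 mm high, about 30 g. Origin: underside centre.
- beeswax: Yellow cake of beeswax, 37 x 53 x 20 mm, beside the pan; to be left alone. Origin: underside centre.
- wax_tin: Round wax tin with a brass-coloured lid, 68 mm across, 34 mm high; to be left alone. Origin: underside centre.
- tape_measure: Yellow pocket tape measure, 62 x 84 x 31 mm; to be left alone. Origin: underside, near its middle.
There are look-alikes about, which are no part of the job. Leave any red or turquoise look-alike of the offcut_plank alone.

How it is judged:
On the way, in this order (a step that is already met when the one before it is completed fails the run):
1. the scraper is lifted clear of its rest (z of scraper in the frame of scraper_rest above 0.055 m), for 0.1 s.
2. all four off-cuts lie inside the pan while the scraper is off its rest (x of offcut_plank in the frame of catch_pan between -0.05 and 0.057 m and y of offcut_plank in the frame of catch_pan between -0.086 and 0.086 m and height (world z) of each of offcut_plank, offcut_ell, offcut_step, offcut_hex below 0.05 m and linear speed of each of offcut_plank, offcut_ell, offcut_step, offcut_hex below 0.02 m/s and x of offcut_ell in the frame of catch_pan between -0.05 and 0.057 m and y of offcut_ell in the frame of catch_pan between -0.086 and 0.086 m and x of offcut_step in the frame of catch_pan between -0.05 and 0.057 m and y of offcut_step in the frame of catch_pan between -0.086 and 0.086 m and x of offcut_hex in the frame of catch_pan between -0.05 and 0.057 m and y of offcut_hex in the frame of catch_pan between -0.086 and 0.086 m and horizontal distance between scraper and scraper_rest above 0.05 m), for 0.2 s.
At the end, for the whole second after the job is handed in: All four off-cuts at rest in the pan, centres over 5 mm past the top of the ramp and between the walls; the scraper released and at rest in its rest: upright within 7 degrees, in line with the slots, within 25 mm of the rest's middle, down on the posts within 8 mm (x of offcut_plank in the frame of catch_pan between -0.05 and 0.057 m and y of offcut_plank in the frame of catch_pan between -0.086 and 0.086 m and height (world z) of each of offcut_plank, offcut_ell, offcut_step, offcut_hex below 0.05 m and linear speed of each of offcut_plank, offcut_ell, offcut_step, offcut_hex, scraper below 0.02 m/s and x of offcut_ell in the frame of catch_pan between -0.05 and 0.057 m and y of offcut_ell in the frame of catch_pan between -0.086 and 0.086 m and x of offcut_step in the frame of catch_pan between -0.05 and 0.057 m and y of offcut_step in the frame of catch_pan between -0.086 and 0.086 m and x of offcut_hex in the frame of catch_pan between -0.05 and 0.057 m and y of offcut_hex in the frame of catch_pan between -0.086 and 0.086 m and horizontal distance between scraper and scraper_rest below 0.025 m and z of scraper in the frame of scraper_rest between 0.003 and 0.016 m and angle between scraper's own z axis and vertical below 0.12 rad and angle between the y axis of scraper and the y axis of scraper_rest, either way round below 0.2 rad); the robot touches nothing.
It fails at once if the gripper or arm touches an off-cut (contact force between any of the fingers, the arm and offcut_plank above 0.5 N or contact force between any of the fingers, the arm and offcut_ell above 0.5 N or contact force between any of the fingers, the arm and offcut_step above 0.5 N or contact force between any of the fingers, the arm and offcut_hex above 0.5 N).
It fails at once if the beeswax, wax tin or tape measure is moved more than 15 mm (distance of any of beeswax, wax_tin, tape_measure from where it was at the start of the episode above 0.015 m).
It also fails if it takes over 70 s, if anything falls off the work surface, if the arm or the gripper's body presses on something with over 40 N, if the wrist force passes 120 N, or if a joint passes its speed limit or range.

## Robot

A 6-joint arm with a two-finger parallel gripper is mounted at the origin on a cart in front of the work surface, level with it; the furniture and walls round the work are solid. World frame = base frame: x ahead of the robot, y to its left, z up, the work surface at z = 0. Lengths are in m, angles in rad, forces in N, time in s.
With the tool pointing down it reaches from about 0.425 to 0.925 m from the base axis. Payload 12.5 kg.
Tool frame: the origin (TCP) lies midway between the tips of the shut fingers; the grasp point (between the pads) lies 19 mm behind it; z points along the fingers, y is the line along which they close (so a half turn about z gives the same grasp; the last joint's range is limited). The gripper opens to 85 mm and grips with 20 to 120 N. Pads are 22 mm wide; open, the fingers measure 114 mm over their backs; the gripper's body (76 mm by 85 mm) begins 54 mm behind the grasp point. The pads swing forward as they close: fully open they stand 13 mm farther back than shut.
Start: joints at [-1.339, 0.491, 1.559, -0, 1.092, -0.106], TCP at [0.207, -0.59, 0.231] pointing down, gripper open.
Joint ranges: [-3.1, 3.1], [-0.84, 2.19], [0.05, 2.79], [-1.13, 4.28], [0.06, 2.93], [-2.69, 2.69]. Speed limits (rad/s): [2.22, 2.22, 2.79, 3.14, 3.14, 3.14].

## Interface

Orientations are given as a unit quaternion [x, y, z, w].
In Python, from rig import r gives the robot as it stands. The module is installed in compiled form; this text tells all that it offers.
- The arm moves only by the tool carry_out, never from a script. Its arguments are lists of equal length, an entry for each row: "slide": the shift along the tool's x, y, z in m, a list of three; "turn": the turn about the tool's z in rad. In form: {"slide": [[dx, dy, dz], ...], "turn": [turn, ...]}. A call has 1 to 8 rows; each row shifts and turns the commanded pose from where the row before left it, along the tool's axes as they then stand; what a row does not reach is not made up. A row lasts 1/10 s, in which the tool goes at most 50 mm and 8.59 degrees, less where a joint would pass 70% of its speed; a pose out of reach is approached as far as the arm can. A call with a gripper value outside its range is refused whole. "gripper" is the opening in per cent of the stroke, from 0 (shut) to 100 (fully open), set as the call begins (left out, the last holds). The fingers move at their own pace and stop on an object; "force" is the grip in N (left out, the last holds). Time passes only in rows, so rows that do not move let the fingers close. It gives the time, the measured TCP pose, the force, the opening and the grip force at its end, in the units of the state.
- r.read_state(): the state, without advancing time (a new reading comes with each control period).
- r.get_image(name): name is "scene" or "top"; returns the picture (480x640x3 uint8, blue, green, red); there is no depth.
- r.camera_params(name): a dict with "vertical_fov" (degrees; the focal length in pixels is half the picture's height over the tangent of half this angle, whatever the lens; pixels are square), "cx", "cy" (the principal point, pixels), "rvec" (rotation vector, rad) and "tvec" (3), from world to camera coordinates, as OpenCV has them. Camera axes: x right, y down, z forward; pixel columns grow to the right and rows downward; lengths in m; the calibration is good to about 2 mm. A picture is of the moment at which its call begins. camera_params takes no time and is no camera call.
- r.sign_off(): hands the job in; it is judged then, once.
Trained networks look in the newest picture that a camera, given by its name, has taken for a name from the list of things; names that differ only in an ending like _2 or _b are one class to them, and where a whole thing is asked for, a point or a joint stands for the part that bears it (a point fixed in the world has none). Each returns a list of dicts, best first, with "confidence" (0 to 1); they miss things now and then, are a little off and sometimes report something else, mostly with a low value. They report only what shows in the picture. A call takes as long as a camera call. They do not tell look-alikes from the thing itself.
- r.cut_out(query, camera): "pixels" (480x640 bool, what is visible of it) and "xy" ([column, row] in pixels, amid what is visible of it).
The state is a dict: "time": time; "joints": joint angles; "qd": joint speeds; "joint_torque": joint torques, N m; "tool_pos": TCP position; "tool_rot": TCP orientation; "contact_force": force on the tool from outside, world axes, zero at the start; "moment": the same for the moment, N m; "opening": finger opening in m; "gripper_force": force on a finger pad.
Only numpy, scipy, OpenCV 4.12 (cv2) and the standard library are available. Lean on these libraries where they do the work, as an engineer would, in place of code of your own. Each camera call takes 0.05 s, during which the arm holds its last target. There are 200 camera calls.

## Working session

There is one attempt and no reset: what is moved stays moved. The work goes in short steps, Python scripts to look and compute and a tool call to move; the robot and the scene stay as the last step left them, time stands still between calls to the robot, and variables do not carry over. Pictures are saved under pics/ and viewed, at most 10 in all, crops included, and the job is handed in when it is done.

Besides the shell and the picture viewer there is one more tool, called as name(argument=value, ...), one argument or row to a line, values as JSON. carry_out: Moves the arm, as the interface text tells. Its arguments: {"type":"object","properties":{"slide":{"type":"array"},"turn":{"type":"array"},"gripper":{"type":"number"},"force":{"type":"number"}},"required":["slide","turn"]}

```bash
mkdir -p pics; cat > h.py <<'E'
import numpy as np,cv2
from rig import r
def cam(n):
    p=r.camera_params(n);f=240/np.tan(np.radians(p["vertical_fov"])/2)
    K=np.array([[f,0,p["cx"]],[0,f,p["cy"]],[0,0,1.]]);R=cv2.Rodrigues(np.array(p["rvec"],float))[0];return K,R,np.array(p["tvec"],float).ravel()
def w(n,uv,z):
    K,R,t=cam(n);uv=np.atleast_2d(uv).astype(float)
    d=(R.T@np.linalg.inv(K)@np.c_[uv,np.ones(len(uv))].T).T;c=-R.T@t
    return c+d*((z-c[2])/d[:,2])[:,None]
def px(n,P):
    K,R,t=cam(n);q=(K@(R@np.atleast_2d(P).T+t[:,None])).T;return q[:,:2]/q[:,2:]
E
python3 - <<'E'
from h import *
for n in("top","scene"):
    cv2.imwrite(f"pics/{n}0.png",r.get_image(n));K,R,t=cam(n);print(n,K[0,0],-R.T@t,R[2], r.camera_params(n))
print(r.read_state())
for q in "catch_pan scraper_rest scraper offcut_plank offcut_ell offcut_step offcut_hex beeswax wax_tin tape_measure".split():
    for d in r.cut_out(q,"top"):
        m=d["pixels"];print(q,round(d["confidence"],2),np.round(d["xy"]),m.sum(),np.round(w("top",d["xy"],0.02),3))
E
```

```text
top 471.1212221310104 [0.33312034 0.02474798 1.2643725 ] [ 0.17673259 -0.02630074 -0.98390745] {'vertical_fov': 53.99068207321001, 'cx': 312.28999888822597, 'cy': 240.37609853118835, 'rvec': array([ 2.1374824 , -2.14285627,  0.21882145]), 'tvec': array([-0.00634957,  0.55140722,  1.18580319])}
scene 466.17855753506075 [-0.16577408 -0.89773766  0.61448111] [ 0.56208346  0.701558   -0.43803945] {'vertical_fov': 54.48101091847819, 'cx': 325.64498806735537, 'cy': 240.2109027716442, 'rvec': array([ 1.94119913, -0.66460358,  0.43452074]), 'tvec': array([-0.43504706,  0.19326624,  0.99216087])}
{'time': 0.1, 'joints': array([-1.33860162e+00,  4.91524567e-01,  1.55942807e+00, -1.50024710e-05,
        1.09170919e+00, -1.05603648e-01]), 'qd': array([ 0.00062781, -0.00188016, -0.00075851,  0.00074708, -0.00174187,
        0.00065   ]), 'joint_torque': array([ 1.55100624e-03, -6.19450450e+01, -2.62024248e+01, -1.22959709e-04,
        2.92036377e-03,  3.77756305e-05]), 'tool_pos': array([ 0.20709703, -0.58945902,  0.23075684]), 'tool_rot': array([ 9.85769686e-01,  1.68100683e-01, -4.04559161e-05,
[... 427 characters left out ...]
32 [255. 272.] 110 [[0.472 0.143 0.02 ]]
offcut_plank 0.7 [220. 302.] 187 [[0.393 0.234 0.02 ]]
offcut_plank 0.55 [300. 303.] 123 [[0.39  0.023 0.02 ]]
offcut_plank 0.54 [258. 174.] 175 [[0.743 0.14  0.02 ]]
offcut_plank 0.51 [230. 259.] 154 [[0.506 0.209 0.02 ]]
offcut_plank 0.47 [289. 276.] 135 [[0.462 0.054 0.02 ]]
offcut_ell 0.55 [256. 272.] 122 [[0.471 0.142 0.02 ]]
offcut_ell 0.37 [429. 261.] 592 [[ 0.501 -0.32   0.02 ]]
offcut_step 0.65 [299. 248.] 144 [[0.536 0.026 0.02 ]]
offcut_hex 0.41 [262. 250.] 106 [[0.531 0.126 0.02 ]]
beeswax 0.57 [286. 154.] 236 [[0.801 0.062 0.02 ]]
wax_tin 0.94 [167. 318.] 628 [[0.353 0.367 0.02 ]]
tape_measure 0.68 [423. 190.] 573 [[ 0.698 -0.314  0.02 ]]
```

View pics/top0.png

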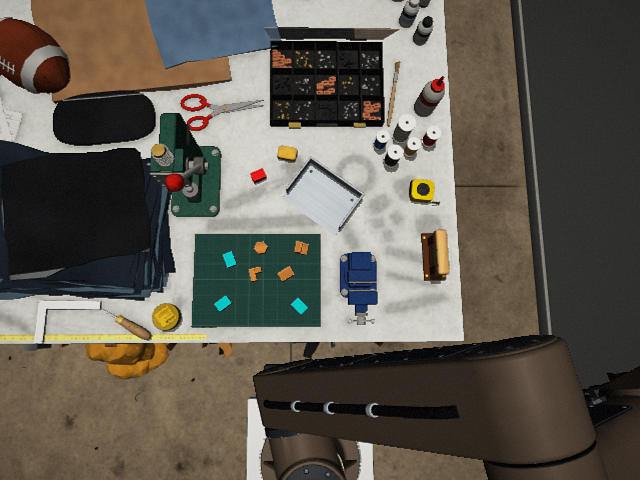

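View pics/scene0.png

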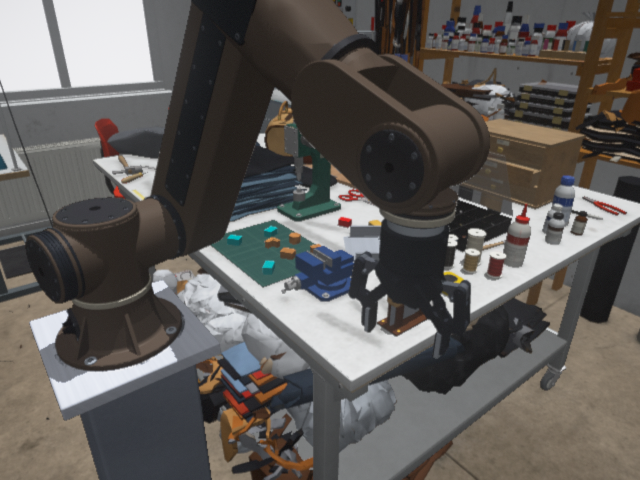

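The top picture shows four brown off-cuts on the mat: hex (262,248), step (301,247), ell (255,273) and plank (287,273). The turquoise look-alikes are at (229,259), (222,303) and (299,306), and the red one is at (258,176). The pan is near (325,195), and the scraper in its rest near (435,255). For offcut_plank, the detector's candidates are (220,302), (300,303), (258,174), (230,259) and (289,276). Only the last is natural wood, so that is the one meant. I'll confirm it in an enlarged crop.

```bash
python3 - <<'E'
from h import *
a=cv2.imread("pics/top0.png")
cv2.imwrite("pics/c1.png",cv2.resize(a[145:320,215:375],None,fx=3.4,fy=3.4,interpolation=cv2.INTER_CUBIC))
cv2.imwrite("pics/c2.png",cv2.resize(a[215:295,405:465],None,fx=7,fy=7,interpolation=cv2.INTER_CUBIC))
E
```

```text
(no output)
```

View pics/c1.png

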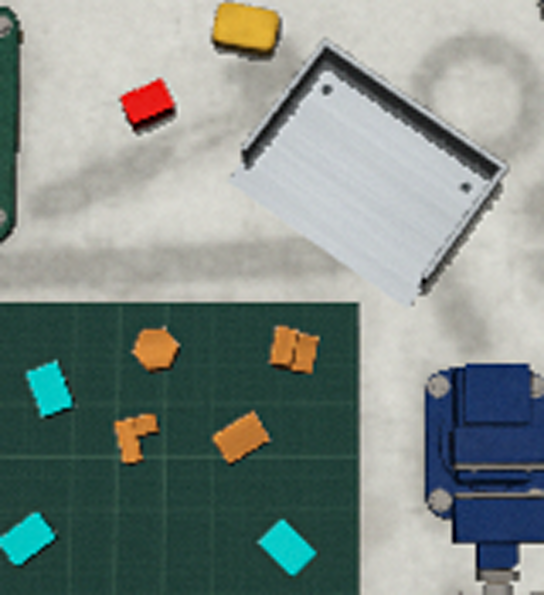

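View pics/c2.png

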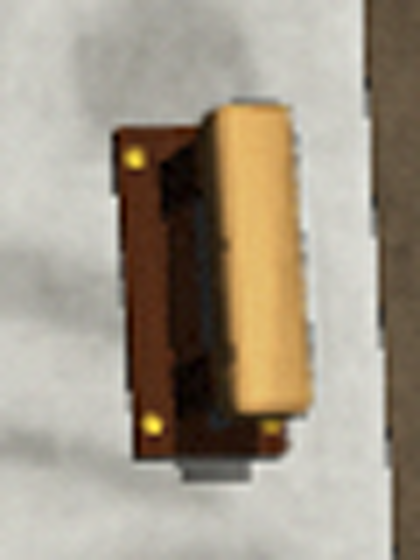

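The crop confirms that the plank is the natural-wood oblong at crop (241,437), top image (286,273). The ell (135,437), hex (156,348) and step (295,349) are natural wood too, while turquoise and red mark the look-alikes. The pan mouth runs from (232,175) to (413,303) and faces the mat. Next I'll fit the poses.

```bash
cat > fit.py <<'E'
from h import *
from scipy.optimize import least_squares
def fit(mod,uv,x0,n="top"):
    mod=np.array(mod,float)/1000
    def P(q):
        c,s=np.cos(q[2]),np.sin(q[2]);return np.c_[q[0]+c*mod[:,0]-s*mod[:,1],q[1]+s*mod[:,0]+c*mod[:,1],mod[:,2]]
    o=least_squares(lambda q:(px(n,P(q))-uv).ravel(),x0,loss="soft_l1");return o.x,np.round(px(n,P(o.x))-uv,1).tolist()
E
python3 - <<'E'
from fit import *
c1=lambda l:np.array(l)/3.4+[215,145]-.35
c2=lambda l:np.array(l)/7+[405,215]-.43
pan,e=fit([[-75,86,0],[-75,-86,0],[59,90,39],[59,-90,39]],c1([[232,175],[413,303],[325,40],[508,165]]),[.67,-.03,-.6]);print("pan",pan,e)
rest,e=fit([[30,65,6],[-30,65,6],[30,-65,6],[-30,-65,6]][1:][:0]+[[-30,65,6],[-30,-65,6],[30,-65,6]],c2([[285,458],[135,458],[115,128]]),[.52,-.36,np.pi]) ;print("rest(yawed)",rest,e)
g,e=fit([[-15,58,90],[15,58,90],[15,-58,90],[-15,-58,90]],c2([[307,412],[232,415],[208,105],[290,105]]),[.52,-.36,np.pi]);print("grip",g,e)
c,s=np.cos(pan[2]),np.sin(pan[2])
im=cv2.imread("pics/top0.png");hsv=cv2.cvtColor(im,cv2.COLOR_BGR2HSV)
def inpan(p): d=p[:,:2]-pan[:2];return np.round(1000*np.c_[d@[c,s],d@[-s,c]]).tolist()
for n,lo,hi in(("brown",(5,120,60),(25,255,255)),("turq",(80,150,100),(100,255,255))):
    m=cv2.inRange(hsv,lo,hi);m[:232]=0;m[328:]=0;m[:,:190]=0;m[:,325:]=0
    k,_,st,ce=cv2.connectedComponentsWithStats(m)
    for i in range(1,k):
        if st[i,4]>40:
            p=w("top",ce[i],.022);print(n,np.round(ce[i]),st[i,4],np.round(p,3)[0],"panmm",inpan(p))
for q,u in(("beeswax",[287,154]),("red",[258,176]),("vise",[360,280]),("vise tl",[341,253]),("mat tr",[320.5,234]),("mat br",[320.5,326])):
    p=w("top",u,.01);print(q,np.round(p,3)[0],inpan(p))
E
```

```text
pan [ 0.68887731 -0.04252754 -0.62440724] [[0.3, 2.3], [-2.2, 0.3], [0.2, -1.1], [0.6, -0.5]]
rest(yawed) [ 0.4325053  -0.36694032  2.96458081] [[25.5, -0.0], [-0.6, -8.4], [-0.6, 60.7]]
grip [ 0.51553499 -0.33521296  1.58260252] [[0.6, 0.6], [-0.5, 0.4], [0.0, -0.5], [-0.1, -0.6]]
brown [301. 248.] 140 [0.537 0.021 0.022] panmm [[-161.0, -37.0]]
brown [260. 247.] 116 [0.538 0.13  0.022] panmm [[-224.0, 52.0]]
brown [254. 273.] 107 [0.469 0.145 0.022] panmm [[-288.0, 24.0]]
brown [285. 273.] 138 [0.468 0.063 0.022] panmm [[-241.0, -43.0]]
turq [229. 259.] 137 [0.506 0.213 0.022] panmm [[-298.0, 100.0]]
turq [222. 303.] 150 [0.391 0.227 0.022] panmm [[-400.0, 44.0]]
turq [299. 306.] 155 [0.383 0.027 0.022] panmm [[-289.0, -122.0]]
beeswax [0.804 0.061 0.01 ] [[33.0, 151.0]]
red [0.739 0.141 0.01 ] [[-66.0, 178.0]]
vise [ 0.451 -0.136  0.01 ] [[-139.0, -215.0]]
vise tl [ 0.524 -0.086  0.01 ] [[-108.0, -132.0]]
mat tr [ 0.576 -0.031  0.01 ] [[-98.0, -57.0]]
mat br [ 0.33  -0.029  0.01 ] [[-299.0, -199.0]]
```

carry_out(
  slide=[
    [0,0,0],
    [0,0,0],
    [0,0,0],
    [0.031,-0.025,0],
    [0.031,-0.025,0],
    [0.031,-0.025,0],
    [0.031,-0.025,0],
    [0.031,-0.025,0],
  ],
  turn=[0.109,0.109,0.108,0,0,0,0,0],
  gripper=100,
)

```text
time: 1.4
tool_pos: [0.3617, -0.4618, 0.2315]
tool_rot: [1.0, 0.006, 0.0, 0.0]
contact_force: [0.3, -1.0, -0.6]
opening: 0.0855
gripper_force: 0.0
```

carry_out(
  slide=[
    [0.031,-0.025,0],
    [0.031,-0.025,0],
    [0.031,-0.025,0],
    [0.031,-0.025,0],
    [0.031,-0.025,0],
    [0,0,0.03],
    [0,0,0.03],
    [0,0,0],
  ],
  turn=[0,0,0,0,0,0,0,0],
)

```text
time: 2.2
tool_pos: [0.5132, -0.3348, 0.168]
tool_rot: [1.0, 0.006, -0.002, -0.002]
contact_force: [-0.3, -0.3, -0.1]
opening: 0.0854
gripper_force: 0.0
```

```bash
cat >> h.py <<'E'
def st():
    s=r.read_state();q=s["tool_rot"];from scipy.spatial.transform import Rotation as Ro
    X=Ro.from_quat(q).as_matrix()[:,0];return s,np.arctan2(X[1],X[0])
PAN=np.array([.68888,-.04253,-.62441])
def go(tx,ty,tz,th):
    s,t=st();p=s["tool_pos"];d=np.array([tx,ty,tz])-p
    print("t",round(s["time"],2),"pos",np.round(p,4),"yaw",round(t,4),"turn",round(-(th-t),4),"slide after turn",np.round([d[0]*np.cos(th)+d[1]*np.sin(th),d[0]*np.sin(th)-d[1]*np.cos(th),-d[2]],4),"open",round(s["opening"],4),"F",np.round(s["contact_force"],1))
def pan2w(x,y):
    c,s=np.cos(PAN[2]),np.sin(PAN[2]);return PAN[0]+c*x-s*y,PAN[1]+s*x+c*y
E
python3 - <<'E'
from fit import *
go(.5155,-.335,.054,.012)
c2=lambda l:np.array(l)/7+[405,215]-.43
print(fit([[30,65,6],[30,-65,6],[-30,65,6]],c2([[135,458],[115,128],[285,458]]),[.52,-.34,1.58]))
E
```

```text
t 2.2 pos [ 0.5132 -0.3348  0.168 ] yaw 0.0124 turn 0.0004 slide after turn [0.0023 0.0003 0.114 ] open 0.0854 F [-0.3 -0.3 -0.1]
(array([ 0.51555579, -0.33730364,  1.57698665]), [[-0.3, 0.2], [0.0, -0.1], [0.3, -0.0]])
```

carry_out(
  slide=[
    [0.002,0.001,0.03],
    [0,0,0.03],
    [0,0,0.025],
    [0,0,0.02],
    [0,0,0.009],
    [0,0,0],
  ],
  turn=[0,0,0,0,0,0],
)

```text
time: 2.8
tool_pos: [0.5162, -0.3373, 0.0574]
tool_rot: [1.0, 0.006, -0.0, -0.0]
contact_force: [-0.3, -0.0, 0.6]
opening: 0.0854
gripper_force: 0.0
```

carry_out(
  slide=[
    [0,0,0],
    [0,0,0],
    [0,0,0],
    [0,0,0],
    [0,0,0],
    [0,0,0],
  ],
  turn=[0,0,0,0,0,0],
  gripper=0,
  force=90,
)

```text
time: 3.4
tool_pos: [0.5166, -0.3373, 0.0583]
tool_rot: [1.0, 0.006, 0.001, 0.0]
contact_force: [-0.6, 0.7, 7.6]
opening: 0.0289
gripper_force: 89.4
```

```bash
python3 - <<'E'
from h import *
go(.5155,-.335,.054,.012);print(st()[0]["gripper_force"])
E
```

```text
t 3.4 pos [ 0.5166 -0.3373  0.0583] yaw 0.0118 turn -0.0002 slide after turn [-0.001  -0.0023  0.0043] open 0.0289 F [-0.6  0.7  7.6]
89.36700582504272
```

carry_out(
  slide=[
    [0,0,-0.015],
    [0,0,-0.03],
    [0,0,-0.04],
    [0,0,-0.045],
    [0,0,-0.045],
    [0,0,-0.025],
    [0,0,0],
  ],
  turn=[0,0,0,0,0,0,0],
)

```text
time: 4.1
tool_pos: [0.5169, -0.3375, 0.2623]
tool_rot: [1.0, 0.006, 0.003, 0.002]
contact_force: [-0.2, 0.4, -2.0]
opening: 0.0287
gripper_force: 88.9
```

carry_out(
  slide=[
    [0,0,0],
    [0,0,0],
    [0,0,0],
    [0,0,0],
    [0,0,0],
    [0,0,0],
    [0,0,0],
    [0,0,0],
  ],
  turn=[-0.134,-0.134,-0.134,-0.134,-0.134,-0.134,-0.13,0],
)

```text
time: 4.9
tool_pos: [0.5158, -0.3367, 0.2566]
tool_rot: [0.89, 0.456, -0.0, -0.001]
contact_force: [0.3, -0.8, -1.5]
opening: 0.0291
gripper_force: 88.7
```

```bash
python3 - <<'E'
from h import *
go(*pan2w(-.2,-.025),.26,.9464);print(st()[0]["gripper_force"])
cv2.imwrite("pics/s1.png",r.get_image("scene")[130:420,250:640])
E
```

```text
t 4.9 pos [ 0.5158 -0.3367  0.2566] yaw 0.9477 turn 0.0013 slide after turn [ 0.3149 -0.2315 -0.0034] open 0.0291 F [ 0.3 -0.8 -1.5]
88.69355320930481
```

View pics/s1.png

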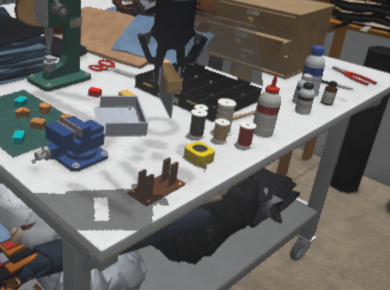

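The picture shows the scraper held upright at crop (170,90) and the rest empty at crop (155,185).

carry_out(
  slide=[
    [0.035,-0.0257,0],
    [0.035,-0.0257,0],
    [0.035,-0.0257,0],
    [0.035,-0.0257,0],
    [0.035,-0.0257,0],
    [0.035,-0.0257,0],
    [0.035,-0.0257,0],
    [0.035,-0.0257,0],
  ],
  turn=[0,0,0,0,0,0,0,0],
)

```text
time: 5.75
tool_pos: [0.5128, 0.0121, 0.2572]
tool_rot: [0.891, 0.453, -0.0, -0.0]
contact_force: [0.9, 0.1, -1.2]
opening: 0.0287
gripper_force: 89.2
```

carry_out(
  slide=[
    [0.035,-0.0257,0],
    [0,0,0.03],
    [0,0,0.045],
    [0,0,0.04],
    [0,0,0],
    [0,0,0],
  ],
  turn=[0,0,0,0,0,0],
)

```text
time: 6.35
tool_pos: [0.5131, 0.0537, 0.1428]
tool_rot: [0.891, 0.454, -0.0, -0.0]
contact_force: [0.2, -0.2, -1.1]
opening: 0.0286
gripper_force: 89.2
```

```bash
python3 - <<'E'
from h import *
go(*pan2w(-.2,-.025),.056,.9464)
im=r.get_image("top");cv2.imwrite("pics/t2.png",cv2.resize(im[140:320,210:380],None,fx=3,fy=3))
E
```

```text
t 6.35 pos [0.5131 0.0537 0.1428] yaw 0.9436 turn -0.0028 slide after turn [-0.0003 -0.0011  0.0868] open 0.0286 F [ 0.2 -0.2 -1.1]
```

View pics/t2.png

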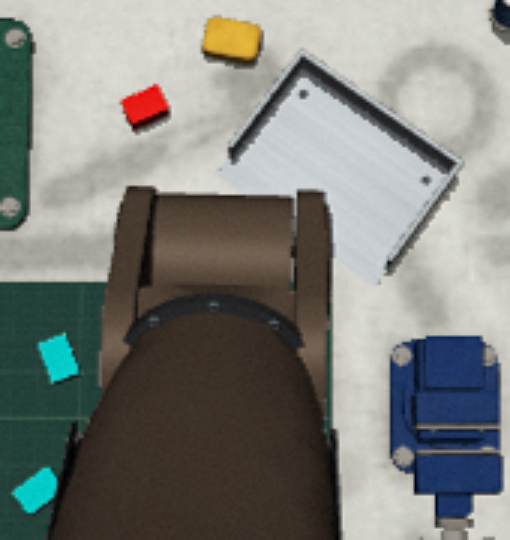

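The arm hides the work and the pan is clear. I'll lower the blade behind the step and sweep.

carry_out(
  slide=[
    [0,-0.001,0.03],
    [0,0,0.03],
    [0,0,0.018],
    [0,0,0.006],
    [0,0,0],
    [0,0,0],
  ],
  turn=[0,0,0,0,0,0],
)

```text
time: 7.0
tool_pos: [0.513, 0.0543, 0.0598]
tool_rot: [0.89, 0.455, 0.001, 0.001]
contact_force: [0.4, -0.1, -1.2]
opening: 0.0289
gripper_force: 89.4
```

```bash
python3 - <<'E'
from h import *
go(*pan2w(-.2,-.025),.056,.9464);go(*pan2w(-.035,-.025),.056,.9464)
E
```

```text
t 7.0 pos [0.513  0.0543 0.0598] yaw 0.9454 turn -0.001 slide after turn [-0.0007 -0.0007  0.0038] open 0.0289 F [ 0.4 -0.1 -1.2]
t 7.0 pos [0.513  0.0543 0.0598] yaw 0.9454 turn -0.001 slide after turn [-0.0007  0.1643  0.0038] open 0.0289 F [ 0.4 -0.1 -1.2]
```

carry_out(
  slide=[
    [0,0,0.0035],
    [0,0.02,0],
    [0,0.024,0],
    [0,0.024,0],
    [0,0.024,0],
    [0,0.024,0],
    [0,0.024,0],
    [0,0.024,0],
  ],
  turn=[0,0,0,0,0,0,0,0],
)

```text
time: 7.8
tool_pos: [0.646, -0.0423, 0.0555]
tool_rot: [0.89, 0.455, 0.0, 0.0]
contact_force: [-0.5, -0.1, -1.9]
opening: 0.0287
gripper_force: 89.5
```

carry_out(
  slide=[
    [0,0,0],
    [0,-0.02,0],
    [0,-0.01,-0.03],
    [0,0,-0.04],
    [0,-0.04,-0.03],
    [0.02,-0.04,0],
    [0.03,-0.04,0],
    [0.018,-0.04,0],
  ],
  turn=[0,0,0,0,0,0,0,0],
)

```text
time: 8.6
tool_pos: [0.5298, 0.1266, 0.1557]
tool_rot: [0.89, 0.455, 0.001, 0.0]
contact_force: [-0.3, -0.1, -2.3]
opening: 0.0288
gripper_force: 89.8
```

```bash
python3 - <<'E'
from h import *
go(*pan2w(-.252,.042),.056,.9464)
im=r.get_image("top");cv2.imwrite("pics/t3.png",cv2.resize(im[140:320,210:380],None,fx=3,fy=3))
for q in("offcut_step","offcut_hex"):
  for d in r.cut_out(q,"top"):print(q,d["confidence"],np.round(d["xy"]),d["pixels"].sum())
E
```

```text
t 8.6 pos [0.5298 0.1266 0.1557] yaw 0.9455 turn -0.0009 slide after turn [-0.0022 -0.024   0.0997] open 0.0288 F [-0.3 -0.1 -2.3]
offcut_step 0.64 [337. 205.] 185
offcut_hex 0.57 [337. 205.] 165
```

View pics/t3.png

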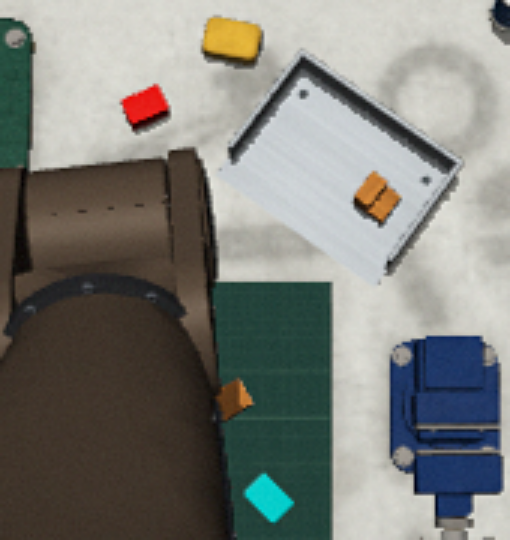

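The picture shows the step well inside the pan at crop (377,197), with the plank and turquoise piece undisturbed. Next is the hex.

carry_out(
  slide=[
    [-0.002,-0.024,0],
    [0,0,0.03],
    [0,0,0.03],
    [0,0,0.025],
    [0,0,0.01],
    [0,0,0.002],
    [0,0,0],
  ],
  turn=[0,0,0,0,0,0,0],
)

```text
time: 9.45
tool_pos: [0.5107, 0.1368, 0.0583]
tool_rot: [0.89, 0.455, 0.0, 0.0]
contact_force: [0.8, -0.0, -2.3]
opening: 0.0287
gripper_force: 89.8
```

```bash
python3 - <<'E'
from h import *
go(*pan2w(-.252,.042),.056,.9464);go(*pan2w(-.035,.022),.056,.9464)
E
```

```text
t 9.45 pos [0.5107 0.1368 0.0583] yaw 0.9453 turn -0.0011 slide after turn [ 0.0007 -0.0026  0.0023] open 0.0287 F [ 0.8 -0.  -2.3]
t 9.45 pos [0.5107 0.1368 0.0583] yaw 0.9453 turn -0.0011 slide after turn [-0.0193  0.2144  0.0023] open 0.0287 F [ 0.8 -0.  -2.3]
```

carry_out(
  slide=[
    [0,0.006,0.002],
    [-0.003,0.024,0],
    [-0.003,0.026,0],
    [-0.004,0.026,0],
    [-0.004,0.026,0],
    [-0.004,0.026,0],
    [-0.002,0.026,0],
    [0,0.026,0],
  ],
  turn=[0,0,0,0,0,0,0,0],
)

```text
time: 10.25
tool_pos: [0.6506, 0.0107, 0.0569]
tool_rot: [0.89, 0.455, 0.001, 0.0]
contact_force: [-0.2, 0.4, -0.8]
opening: 0.029
gripper_force: 89.9
```

carry_out(
  slide=[
    [0,0.024,0],
    [0,0.005,0],
    [0,-0.02,0],
    [0,-0.01,-0.03],
    [0,0,-0.04],
    [0,-0.02,-0.03],
    [-0.01,-0.045,0],
    [-0.01,-0.045,0],
  ],
  turn=[0,0,0,0,0,0,0,0],
)

```text
time: 11.05
tool_pos: [0.5464, 0.0612, 0.1572]
tool_rot: [0.89, 0.455, 0.001, 0.001]
contact_force: [-0.2, 0.0, -2.2]
opening: 0.0289
gripper_force: 90.2
```

carry_out(
  slide=[
    [-0.01,-0.045,0],
    [0,-0.045,0],
    [0,-0.03,0],
    [0,0,0],
  ],
  turn=[0,0,0,0],
)

```text
time: 11.45
tool_pos: [0.4413, 0.1244, 0.1567]
tool_rot: [0.89, 0.457, -0.0, -0.0]
contact_force: [-0.2, 0.1, -1.4]
opening: 0.0289
gripper_force: 90.2
```

```bash
python3 - <<'E'
from h import *
go(*pan2w(-.318,-.01),.056,.9464)
im=r.get_image("top");cv2.imwrite("pics/t4.png",cv2.resize(im[140:340,190:380],None,fx=2.9,fy=2.9))
E
```

```text
t 11.45 pos [0.4413 0.1244 0.1567] yaw 0.9484 turn 0.002 slide after turn [-0.0007 -0.0195  0.1007] open 0.0289 F [-0.2  0.1 -1.4]
```

View pics/t4.png

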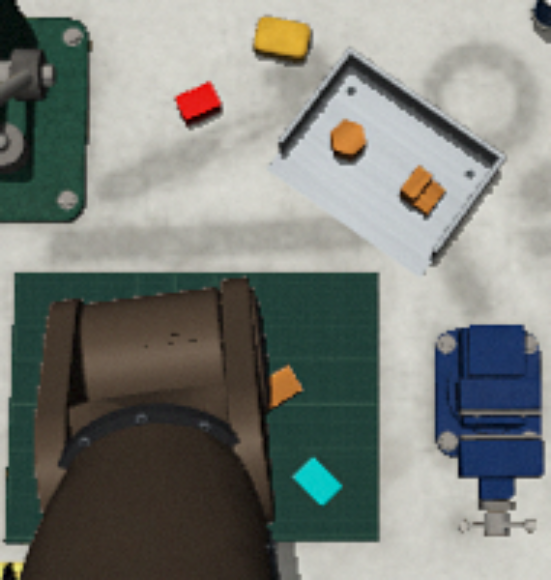

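The hex and step are both in the pan, at crop (348,138) and (423,190). The last sweep takes the ell and plank together.

carry_out(
  slide=[
    [0,-0.02,0],
    [0,0,0],
    [0,0,0.03],
    [0,0,0.03],
    [0,0,0.025],
    [0,0,0.01],
    [0,0,0.003],
    [0,0,0],
  ],
  turn=[0,0,0,0,0,0,0,0],
)

```text
time: 12.3
tool_pos: [0.4289, 0.1344, 0.0581]
tool_rot: [0.89, 0.455, 0.0, 0.0]
contact_force: [0.1, 0.3, -1.2]
opening: 0.0288
gripper_force: 90.0
```

```bash
python3 - <<'E'
from h import *
go(*pan2w(-.318,-.01),.056,.9464);go(*pan2w(-.035,-.008),.056,.9464)
E
```

```text
t 12.3 pos [0.4289 0.1344 0.0581] yaw 0.9455 turn -0.0009 slide after turn [-0.0015 -0.0036  0.0021] open 0.0288 F [ 0.1  0.3 -1.2]
t 12.3 pos [0.4289 0.1344 0.0581] yaw 0.9455 turn -0.0009 slide after turn [0.0005 0.2794 0.0021] open 0.0288 F [ 0.1  0.3 -1.2]
```

carry_out(
  slide=[
    [0,0.006,0.002],
    [0,0.02,0],
    [0,0.024,0],
    [0,0.024,0],
    [0,0.024,0],
    [0,0.024,0],
    [0,0.024,0],
    [0,0.024,0],
  ],
  turn=[0,0,0,0,0,0,0,0],
)

```text
time: 13.1
tool_pos: [0.5674, 0.0341, 0.0569]
tool_rot: [0.89, 0.455, 0.001, 0.0]
contact_force: [-0.6, 0.5, -1.1]
opening: 0.0287
gripper_force: 90.1
```

carry_out(
  slide=[
    [0,0.024,0],
    [0,0.024,0],
    [0,0.024,0],
    [0,0.024,0],
    [0,0.014,0],
    [0,0,0],
  ],
  turn=[0,0,0,0,0,0],
)

```text
time: 13.7
tool_pos: [0.6568, -0.0307, 0.0567]
tool_rot: [0.89, 0.455, 0.001, 0.001]
contact_force: [-0.5, -0.3, -1.7]
opening: 0.029
gripper_force: 90.5
```

carry_out(
  slide=[
    [0,-0.01,0],
    [0,-0.01,-0.02],
    [0,0,-0.04],
    [0,-0.02,-0.04],
    [0,-0.045,-0.03],
    [0,-0.045,-0.03],
    [0,-0.045,-0.03],
    [0,-0.045,0],
  ],
  turn=[0,0,0,0,0,0,0,0],
)

```text
time: 14.5
tool_pos: [0.4834, 0.0949, 0.2421]
tool_rot: [0.89, 0.456, 0.003, 0.001]
contact_force: [0.8, 0.1, -1.8]
opening: 0.0287
gripper_force: 90.6
```

```bash
python3 - <<'E'
from h import *
go(.5166,-.3373,.26,.0118)
im=r.get_image("top");cv2.imwrite("pics/t5.png",cv2.resize(im[140:340,190:380],None,fx=2.9,fy=2.9))
hsv=cv2.cvtColor(im,cv2.COLOR_BGR2HSV);m=cv2.inRange(hsv,(5,120,60),(18,255,255));m[:160]=0;m[240:]=0;m[:,:280]=0;m[:,370:]=0
k,_,s,ce=cv2.connectedComponentsWithStats(m);c,sn=np.cos(PAN[2]),np.sin(PAN[2])
for i in range(1,k):
  if s[i,4]>20:
    d=w("top",ce[i],.02)[0,:2]-PAN[:2];print(np.round(ce[i]),s[i,4],np.round(d@np.array([[c,-sn],[sn,c]]),3))
E
```

```text
t 14.5 pos [0.4834 0.0949 0.2421] yaw 0.9463 turn 0.9345 slide after turn [ 0.0281  0.4325 -0.0179] open 0.0287 F [ 0.8  0.1 -1.8]
[314. 183.] 209 [0.004 0.039]
[338. 199.] 256 [ 0.008 -0.04 ]
```

View pics/t5.png

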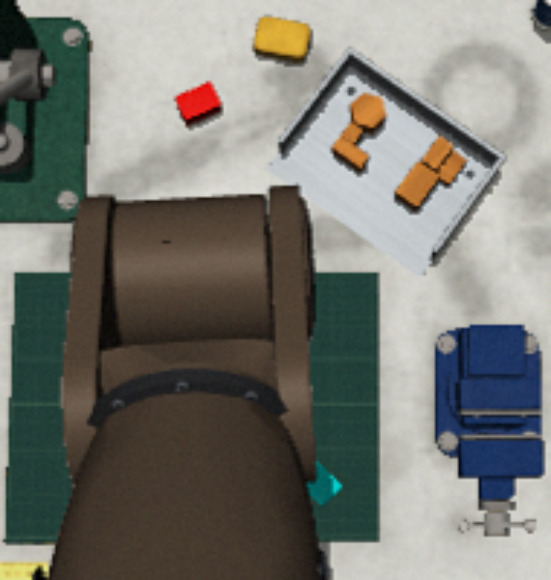

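The picture shows all four off-cuts well inside the pan, with hex and ell at crop (360,130) and step and plank at crop (430,170). Now I'll take the scraper back to the rest.

carry_out(
  slide=[
    [0,0,-0.01],
    [0,0,-0.008],
    [0,0,0],
    [0,0,0],
    [0,0,0],
    [0,0,0],
    [0,0,0],
    [0,0,0],
  ],
  turn=[0.134,0.134,0.134,0.134,0.134,0.134,0.13,0],
)

```text
time: 15.35
tool_pos: [0.4837, 0.0941, 0.257]
tool_rot: [1.0, 0.005, -0.0, 0.0]
contact_force: [0.5, -0.6, -1.8]
opening: 0.0286
gripper_force: 90.5
```

carry_out(
  slide=[
    [0.003,0.047,0],
    [0.003,0.047,0],
    [0.003,0.047,0],
    [0.003,0.047,0],
    [0.003,0.047,0],
    [0.003,0.047,0],
    [0.003,0.047,0],
    [0.003,0.047,0],
  ],
  turn=[0,0,0,0,0,0,0,0],
)

```text
time: 16.15
tool_pos: [0.5129, -0.2832, 0.257]
tool_rot: [1.0, 0.008, -0.0, -0.0]
contact_force: [0.2, 0.4, -1.2]
opening: 0.0291
gripper_force: 90.5
```

carry_out(
  slide=[
    [0.003,0.04,0],
    [0.001,0.016,0],
    [0,0,0],
    [0,0,0],
  ],
  turn=[0,0,0,0],
)

```text
time: 16.55
tool_pos: [0.5179, -0.3368, 0.2568]
tool_rot: [1.0, 0.007, -0.0, -0.0]
contact_force: [0.0, 0.9, -1.1]
opening: 0.0291
gripper_force: 90.5
```

```bash
python3 - <<'E'
from h import *
go(.5166,-.3373,.0583,.0118)
E
```

```text
t 16.55 pos [ 0.5179 -0.3368  0.2568] yaw 0.0138 turn 0.002 slide after turn [-0.0013  0.0004  0.1985] open 0.0291 F [ 0.   0.9 -1.1]
```

carry_out(
  slide=[
    [-0.001,0.0005,0.03],
    [0,0,0.045],
    [0,0,0.045],
    [0,0,0.02],
    [0,0,0.015],
    [0,0,0.015],
    [0,0,0.015],
    [0,0,0],
  ],
  turn=[0.002,0,0,0,0,0,0,0],
)

```text
time: 17.35
tool_pos: [0.5168, -0.3374, 0.0705]
tool_rot: [1.0, 0.005, -0.001, -0.001]
contact_force: [-0.7, 0.8, -2.0]
opening: 0.0288
gripper_force: 90.5
```

```bash
python3 - <<'E'
from h import *
go(.5166,-.3373,.0583,.0118)
E
```

```text
t 17.35 pos [ 0.5168 -0.3374  0.0705] yaw 0.0109 turn -0.0009 slide after turn [-0.0002 -0.0002  0.0122] open 0.0288 F [-0.7  0.8 -2. ]
```

carry_out(
  slide=[
    [0,0,0.006],
    [0,0,0.004],
    [0,0,0.002],
    [0,0,0],
    [0,0,0],
  ],
  turn=[0,0,0,0,0],
)

```text
time: 17.85
tool_pos: [0.5173, -0.3388, 0.0603]
tool_rot: [1.0, 0.005, 0.0, 0.0]
contact_force: [0.4, 0.3, -2.4]
opening: 0.0287
gripper_force: 90.5
```

carry_out(
  slide=[
    [0,0,0],
    [0,0,0],
    [0,0,0],
    [0,0,0],
    [0,0,0],
    [0,0,0],
    [0,0,0],
  ],
  turn=[0,0,0,0,0,0,0],
  gripper=100,
)

```text
time: 18.55
tool_pos: [0.5172, -0.3386, 0.06]
tool_rot: [1.0, 0.005, -0.0, 0.0]
contact_force: [-0.1, 0.2, 0.3]
opening: 0.0854
gripper_force: 0.0
```

carry_out(
  slide=[
    [0,0,-0.01],
    [0,0,-0.02],
    [0,0,-0.04],
    [0,0,-0.04],
    [0,0,-0.04],
    [0,0,-0.03],
    [-0.03,0.03,0],
    [0,0,0],
  ],
  turn=[0,0,0,0,0,0,0,0],
)

```text
time: 19.35
tool_pos: [0.4857, -0.371, 0.2419]
tool_rot: [1.0, 0.004, 0.001, 0.001]
contact_force: [0.6, 0.1, -0.1]
opening: 0.0854
gripper_force: 0.0
```

```bash
python3 - <<'E'
from h import *
go(.5166,-.3373,.0583,.0118)
a=r.get_image("scene")[230:400,330:530];cv2.imwrite("pics/end.png",cv2.resize(a,None,fx=3,fy=3))
E
```

```text
t 19.35 pos [ 0.4857 -0.371   0.2419] yaw 0.008 turn -0.0038 slide after turn [ 0.0313 -0.0333  0.1836] open 0.0854 F [ 0.6  0.1 -0.1]
```

View pics/end.png

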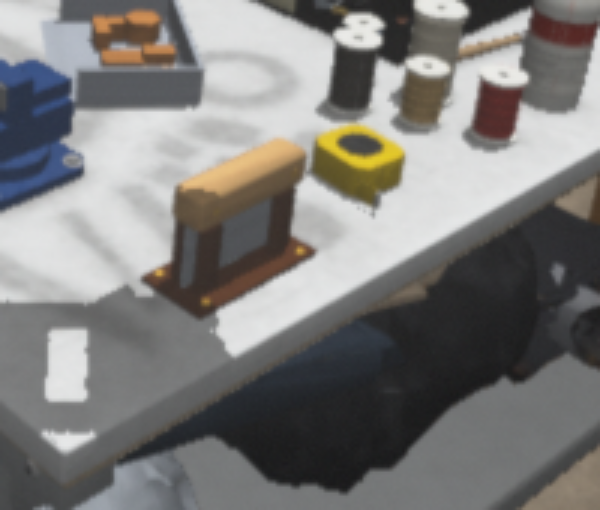

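The picture shows the scraper seated upright in its rest at crop (240,210), with the gripper clear and the off-cuts still in the pan at crop (130,35).

```bash
python3 -c "
from rig import r;print(r.sign_off())"
```

```text
the job is handed in; nothing more can be done
None
```

The job is handed in (no verdict came back): the last pictures show all four off-cuts inside the catch pan and the scraper back upright in its rest, released, and I saw no sign that the beeswax, wax tin or tape measure was touched.

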